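# Find the loose hold-down bolt and hold its lock-nut cap open

## Task

One of the three bolts on the hold-down rail is loose: tap the bolt heads gently from above, pressing each just enough to feel whether it gives, until you find the one that sinks down. Then lift the hinged cap behind that bolt well open, more than halfway to upright, and finish while still holding it there, so that a colleague can get at the lock nut. Keep the caps of the tight bolts shut and leave everything else on the bench where it is.

Things in the scene. Friction and masses are not known exactly. Their poses are not given: they have to be found in the camera images.
- rail: grey steel hold-down rail fixed to the bench, 170 mm deep (its x) by 400 mm long (its y), top 40 mm above the bench, with an 8 mm high foot at each end. Origin: centre of its underside on the bench; its x points away from the robot across the rail, y along the rail to the left, z up. Three stations 130 mm apart at y = +130 (left), 0 (middle) and -130 mm (right), alike to look at: each has a bolt at x = -65 mm and, behind it, a hinged cap over that bolt's lock nut
- bolt_left_top (a point): centre of the top of the left bolt's steel hex head (26 mm across corners, 11 mm high), which stands 22 mm above the rail's top (62 mm above the bench); axes as the rail's; moves with the bolt
- bolt_left (a joint): how far the left bolt has sunk (m), 0 at the start. A tight bolt stops firm within about 2 mm; the loose one slides down against some 2 N of friction to a stop at 9 mm and stays down when let go
- cap_left_pull (a point): centre of the cross-bar on top of the left cap: a round bar 14 mm thick and 30 mm long, lying along the rail's y, on a 10 mm thick post; 92 mm above the bench when shut and straight above the rail's x = 0, with 25 mm free between the bar and the cap's top plate. The cap is a steel cover 75 mm (x) by 52 mm (y), its top plate 60 mm above the bench; axes turn with the cap
- cap_left_hinge (a point): hinge axis of the left cap, running along the rail's y, at the cap's far edge: 60 mm beyond the cross-bar in x and 46 mm below it when the cap is shut
- cap_left (a joint): opening angle of the left cap (rad): 0 shut, grows as the near edge swings up and away from the robot, stop at 1.45. Its weight (about 120 g) and a light spring shut it whenever it is let go
- bolt_middle_top (a point): centre of the top of the middle bolt's steel hex head (26 mm across corners, 11 mm high), which stands 22 mm above the rail's top (62 mm above the bench); axes as the rail's; moves with the bolt
- bolt_middle (a joint): how far the middle bolt has sunk (m), 0 at the start. A tight bolt stops firm within about 2 mm; the loose one slides down against some 2 N of friction to a stop at 9 mm and stays down when let go
- cap_middle_pull (a point): centre of the cross-bar on top of the middle cap: a round bar 14 mm thick and 30 mm long, lying along the rail's y, on a 10 mm thick post; 92 mm above the bench when shut and straight above the rail's x = 0, with 25 mm free between the bar and the cap's top plate. The cap is a steel cover 75 mm (x) by 52 mm (y), its top plate 60 mm above the bench; axes turn with the cap
- cap_middle_hinge (a point): hinge axis of the middle cap, running along the rail's y, at the cap's far edge: 60 mm beyond the cross-bar in x and 46 mm below it when the cap is shut
- cap_middle (a joint): opening angle of the middle cap (rad): 0 shut, grows as the near edge swings up and away from the robot, stop at 1.45. Its weight (about 120 g) and a light spring shut it whenever it is let go
- bolt_right_top (a point): centre of the top of the right bolt's steel hex head (26 mm across corners, 11 mm high), which stands 22 mm above the rail's top (62 mm above the bench); axes as the rail's; moves with the bolt
- bolt_right (a joint): how far the right bolt has sunk (m), 0 at the start. A tight bolt stops firm within about 2 mm; the loose one slides down against some 2 N of friction to a stop at 9 mm and stays down when let go
- cap_right_pull (a point): centre of the cross-bar on top of the right cap: a round bar 14 mm thick and 30 mm long, lying along the rail's y, on a 10 mm thick post; 92 mm above the bench when shut and straight above the rail's x = 0, with 25 mm free between the bar and the cap's top plate. The cap is a steel cover 75 mm (x) by 52 mm (y), its top plate 60 mm above the bench; axes turn with the cap
- cap_right_hinge (a point): hinge axis of the right cap, running along the rail's y, at the cap's far edge: 60 mm beyond the cross-bar in x and 46 mm below it when the cap is shut
- cap_right (a joint): opening angle of the right cap (rad): 0 shut, grows as the near edge swings up and away from the robot, stop at 1.45. Its weight (about 120 g) and a light spring shut it whenever it is let go
- spare_nut: loose hex nut, 24 mm across, 11 mm high, lying on the rail between the left and middle bolts; leave alone
- washer: loose flat washer, 30 mm across, 5 mm high, lying on the rail between the middle and right bolts; leave alone
- tape_roll: roll of masking tape lying flat, 100 mm across, 25 mm high; leave alone
- tin: round tin, 72 mm across, 100 mm high, standing; leave alone
- offcut: dark wood offcut 50 x 160 x 22 mm lying flat; leave alone
- offcut2: pale wood offcut 45 x 110 x 22 mm lying flat; leave alone
- jar: jar 64 mm across, 80 mm high, standing; leave alone
- hammer: hammer lying on the bench to the left; leave alone

How it is judged:
On the way, in this order (a step that is already met when the one before it is completed fails the run):
1. the loose bolt has been tapped and has sunk (value of joint any of bolt_left, bolt_middle, bolt_right above 0.0045 m), for 0.2 s.
2. the sunk bolt's cap is lifted more than 0.7 rad and held by the robot (((value of joint bolt_left above 0.0045 m and value of joint cap_left between 0.7 and 1.47 rad and contact force between any of the fingers, the arm and cap_left above 0.2 N and velocity of joint cap_left between -0.1 and 0.1 rad/s and value of joint each of cap_middle, cap_right below 0.1 rad) or (value of joint bolt_middle above 0.0045 m and value of joint cap_middle between 0.7 and 1.47 rad and contact force between any of the fingers, the arm and cap_middle above 0.2 N and velocity of joint cap_middle between -0.1 and 0.1 rad/s and value of joint each of cap_left, cap_right below 0.1 rad) or (value of joint bolt_right above 0.0045 m and value of joint cap_right between 0.7 and 1.47 rad and contact force between any of the fingers, the arm and cap_right above 0.2 N and velocity of joint cap_right between -0.1 and 0.1 rad/s and value of joint each of cap_left, cap_middle below 0.1 rad))), for 0.2 s.
At the end, for the whole second after the job is handed in: the loose bolt is sunk by more than 4.5 mm, the cap behind it is open by more than 0.7 rad (about 40 degrees), still (under 0.1 rad/s) and carried by the robot, and the two other caps are shut (under 0.1 rad) (((value of joint bolt_left above 0.0045 m and value of joint cap_left between 0.7 and 1.47 rad and contact force between any of the fingers, the arm and cap_left above 0.2 N and velocity of joint cap_left between -0.1 and 0.1 rad/s and value of joint each of cap_middle, cap_right below 0.1 rad) or (value of joint bolt_middle above 0.0045 m and value of joint cap_middle between 0.7 and 1.47 rad and contact force between any of the fingers, the arm and cap_middle above 0.2 N and velocity of joint cap_middle between -0.1 and 0.1 rad/s and value of joint each of cap_left, cap_right below 0.1 rad) or (value of joint bolt_right above 0.0045 m and value of joint cap_right between 0.7 and 1.47 rad and contact force between any of the fingers, the arm and cap_right above 0.2 N and velocity of joint cap_right between -0.1 and 0.1 rad/s and value of joint each of cap_left, cap_middle below 0.1 rad))); the arm keeps its last pose, push and grip.
It fails at once if a cap is lifted (over 0.3 rad) whose bolt has not been found loose ((value of joint cap_left above 0.3 rad and value of joint bolt_left below 0.0035 m) or (value of joint cap_middle above 0.3 rad and value of joint bolt_middle below 0.0035 m) or (value of joint cap_right above 0.3 rad and value of joint bolt_right below 0.0035 m)).
It fails at once if a bolt is hit hard (over 60 N) (contact force between any of the arm, the fingers and bolt_left above 60 N or contact force between any of the arm, the fingers and bolt_middle above 60 N or contact force between any of the arm, the fingers and bolt_right above 60 N).
It fails at once if a bystander is shifted by more than 30 mm (distance of any of spare_nut, washer, tape_roll, tin, offcut, offcut2, jar, hammer from where it was at the start of the episode above 0.03 m).
It also fails if it takes over 48 s, if anything falls off the work surface, if the arm or the gripper's body presses on something with over 40 N, if the wrist force passes 120 N, or if a joint passes its speed limit or range.

## Robot

A 6-joint arm with a two-finger parallel gripper is mounted at the origin on the work surface. World frame = base frame: x ahead of the robot, y to its left, z up, the work surface at z = 0. Lengths are in m, angles in rad, forces in N, time in s.
With the tool pointing down it reaches from about 0.225 to 0.725 m from the base axis. Payload 3.1 kg.
Tool frame: the origin (TCP) lies on the centre line of the jaws, within the pads' length; the fingertips stand ahead of it and the grasp point (between the pads) lies 3 mm ahead of it (robot.tip_extent is the z of the fingertips in the tool frame, in m); z points along the fingers, y is the line along which they close (so a half turn about z gives the same grasp; the last joint's range is limited). The gripper opens to 85 mm and grips with 20 to 120 N. Pads are 22 mm wide; open, the fingers measure 114 mm over their backs; the gripper's body (76 mm by 85 mm) begins 54 mm behind the grasp point. The pads swing forward as they close: fully open they stand 13 mm farther back than shut.
Start: joints at [-1.307, 0.048, 0.099, 1.622, 0, 1.443], TCP at [0.2, -0.485, 0.253] pointing down, gripper open.
Joint ranges: [-2.91, 2.91], [-0.99, 1.94], [-1.21, 1.42], [-2.12, 2.29], [-1.49, 1.47], [-3.14, 3.14]. Speed limits (rad/s): [2.79, 2.79, 3.14, 3.14, 3.14, 3.14].

## Interface

Orientations are given as a unit quaternion [w, x, y, z].
In Python, from bench import robot gives the robot as it stands.
- The arm moves only by the tool play_rows, never from a script. Its arguments are lists of equal length, an entry for each row: "slide": the shift along the tool's x, y, z in units of 200 mm (1.0 is 200 mm), a list of three; "rotation": the turn, a rotation vector about the tool's x, y, z in units of 45 degrees (1.0 is 45 degrees), a list of three. A call has 1 to 8 rows; each row shifts and turns the commanded pose from where the row before left it, along the tool's axes as they then stand; what a row does not reach is not made up. A row lasts 1/8 s, in which the tool goes at most 62.5 mm and 10.7 degrees, less where a joint would pass 70% of its speed; a pose out of reach is approached as far as the arm can. A call with a number of a shift or a turn outside -1 to 1 is refused whole. A call with a gripper value outside its range is refused whole. "gripper" is the closure in counts, from 0 (fully open) to 255 (shut), set as the call begins (left out, the last holds). The fingers move at their own pace and stop on an object; "grip_force" is the grip in N (left out, the last holds). Time passes only in rows, so rows that do not move let the fingers close. It gives the time, the measured TCP pose, the force, the opening and the grip force at its end, in the units of the state.
- robot.sense(): the state, without advancing time (a new reading comes with each control period).
- robot.read_camera(name): name is "side" or "top" or "wrist"; returns the picture (400x640x3 uint8, red, green, blue); there is no depth.
- robot.camera_model(name): a dict with "camera_matrix" (3x3 intrinsics, pixels), "k1" (the pictures are not rectified: a ray, as slopes to the right and down, at radius r is drawn at 1 + k1 r^2 times it, then the intrinsics apply), "extrinsics" (4x4, takes a point from world to camera coordinates). Camera axes: x right, y down, z forward; pixel columns grow to the right and rows downward; lengths in m; the calibration is good to about 2 mm. A picture is of the moment at which its call begins: read the wrist's pose just before it. camera_model takes no time and is no camera call; for the wrist camera it gives the pose at the moment of the call.
- robot.finish_job(): hands the job in; it is judged then, once.
The state is a dict: "time": time; "joints": joint angles; "qvel": joint speeds; "joint_efforts": joint torques, N m; "tcp_pos": TCP position; "tool_rot": TCP orientation; "force": force on the tool from outside, world axes, zero at the start; "wrist_torque": the same for the moment, N m; "finger_gap": opening from 0.0 (shut) to 1.0 (fully open); "gripper_force": force on a finger pad.
Only numpy, scipy, OpenCV 4.12 (cv2) and the standard library are available. Lean on these libraries where they do the work, as an engineer would, in place of code of your own. Each camera call takes 0.05 s, during which the arm holds its last target. There are 200 camera calls.

## Working session

There is one attempt and no reset: what is moved stays moved. The work goes in short steps, Python scripts to look and compute and a tool call to move; the robot and the scene stay as the last step left them, time stands still between calls to the robot, and variables do not carry over. Pictures are saved under pics/ and viewed, at most 10 in all, crops included, and the job is handed in when it is done.

Besides the shell and the picture viewer there is one more tool, called after "Emit:" as name(argument=value, ...), one argument or row to a line, values as JSON. play_rows: Moves the arm, as the interface text tells. Its arguments: {"type":"object","properties":{"slide":{"type":"array","items":{"type":"array","items":{"type":"number"}}},"rotation":{"type":"array","items":{"type":"array","items":{"type":"number"}}},"gripper":{"type":"number"},"grip_force":{"type":"number"}},"required":["slide","rotation"]}

```bash
mkdir -p pics; ls; python3 - <<'E'
from bench import robot
import cv2
for n in ("top","side"):
    cv2.imwrite(f"pics/{n}0.png",robot.read_camera(n)[:,:,::-1])
s=robot.sense();print(s, robot.tip_extent)
E
```

```text
pics
{'time': 0.1, 'joints': array([-1.30680816e+00,  4.86722844e-02,  9.77479783e-02,  1.62200028e+00,
        1.84984120e-05,  1.44300043e+00]), 'qvel': array([ 0.0007123 ,  0.00030468,  0.00308499,  0.00056574, -0.0007643 ,
       -0.00084075]), 'joint_efforts': array([ 2.04336611e-03, -3.39851260e+01,  3.20935392e+01,  1.57991331e-02,
       -2.20705742e-04,  1.64341117e-06]), 'tcp_pos': array([ 0.20032716, -0.48472975,  0.25223318]), 'tool_rot': array([-1.06229444e-03,  9.80873880e-01,  1.94641464e-01, -6.31794808e-05]), 'force': array([0.33676592, 0.26705257, 0.95988007]), 'wrist_torque': array([-0.00920595, -0.02681787, -0.02921337]), 'gripper_force': 0.0, 'finger_gap': 1.0030314414204708} 0.022
```

View pics/top0.png

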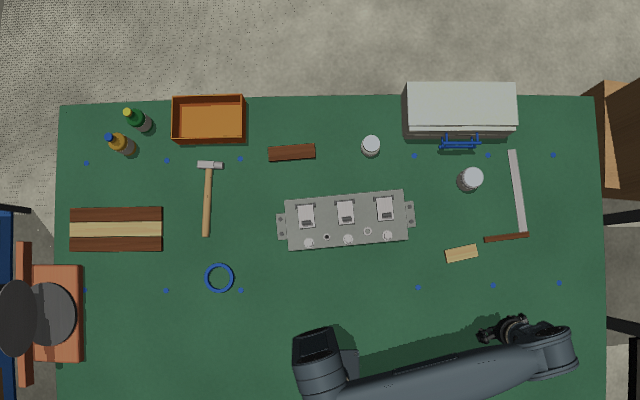

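View pics/side0.png

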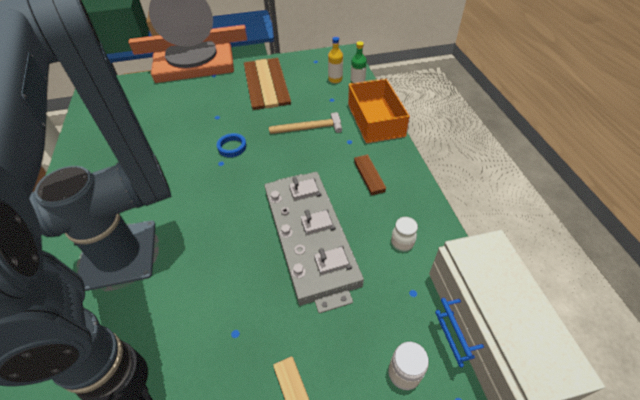

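The top view shows the rail at about (345,220), with three white caps and the bolts nearer the robot. I'll enlarge it to read off pixels.

```bash
python3 - <<'E'
import cv2
a=cv2.imread("pics/top0.png")[180:260,270:420]
cv2.imwrite("pics/topc.png",cv2.resize(a,None,fx=5,fy=5,interpolation=cv2.INTER_CUBIC))
a=cv2.imread("pics/side0.png")[165:315,255:375]
cv2.imwrite("pics/sidec.png",cv2.resize(a,None,fx=4,fy=4,interpolation=cv2.INTER_CUBIC))
E
```

```text
(no output)
```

View pics/topc.png

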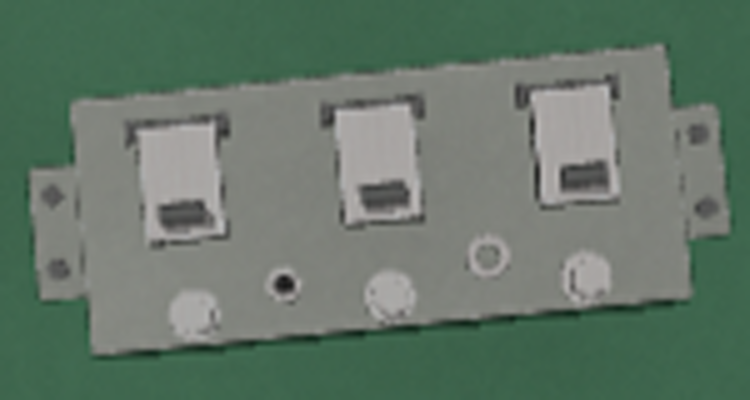

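View pics/sidec.png

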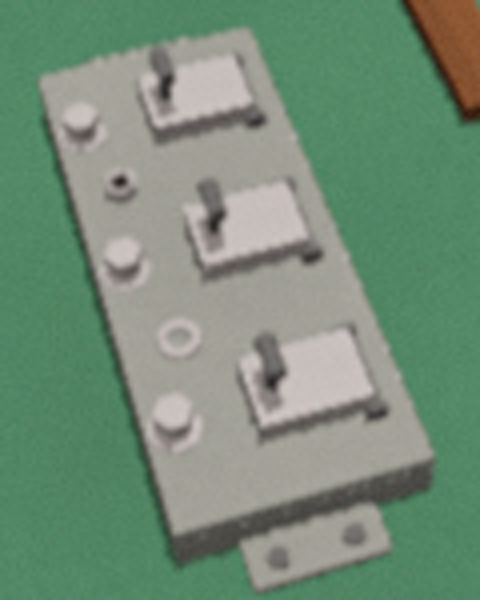

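Crops: bolt heads in top crop at (192,313), (388,294), (586,276); bars at (184,214), (384,195), (585,176); rail corners are clear too. Fit the rail pose to both views.

```bash
cat > h.py <<'E'
import numpy as np, cv2
from bench import robot
from scipy.spatial.transform import Rotation as R
def proj(n,P):
    m=robot.camera_model(n); E=np.array(m["extrinsics"]); K=np.array(m["camera_matrix"])
    return cv2.projectPoints(np.asarray(P,float),cv2.Rodrigues(E[:3,:3])[0],E[:3,3],K,np.array([m["k1"],0,0,0.]))[0][:,0]
def rail2w(p,P):
    c,s=np.cos(p[2]),np.sin(p[2]); P=np.asarray(P)
    return np.c_[p[0]+c*P[:,0]-s*P[:,1],p[1]+s*P[:,0]+c*P[:,1],P[:,2]]
E
python3 - <<'E'
from h import *
from scipy.optimize import least_squares
B=[(-.065,y,.062) for y in(.13,0,-.13)];C=[(0,y,.096) for y in(.13,0,-.13)]
K=[(.085,.2,.04),(.085,-.2,.04),(-.085,-.2,.04),(-.085,.2,.04)]
P=B+C+K
t=np.array([(192,313),(388,294),(586,276),(184,212),(384,193),(585,174),(72,100),(665,45),(690,297),(93,354)])/5+[270,180]
s=np.array([(80,117),(124,252),(172,408),(161,62),(209,192),(266,348),(40,78),(250,30),(433,460),(176,540)])/4+[255,165]
s=s[[0,1,2,3,4,5,7-0,8,9,6]] if 1 else s
# side: corners order far-left(250,30), far-right(433,460), near-right(176,540), near-left(40,78)
def f(p):
    W=rail2w(p,P); return np.r_[(proj("top",W)-t).ravel(),(proj("side",W)-s).ravel()]
m=robot.camera_model("top")
r=least_squares(f,[.5,0,0],loss="soft_l1")
print(r.x,np.round(f(r.x).reshape(2,-1,2),1).tolist())
np.save("rail.npy",r.x)
print(rail2w(r.x,B+C).round(4))
for n in("top","side"):
    E=np.array(robot.camera_model(n)["extrinsics"]);print(n,-E[:3,:3].T@E[:3,3])
E
```

```text
[ 0.53085037 -0.06160473  0.07628591] [[[-0.2, -1.1], [0.3, -1.0], [0.2, -1.1], [-0.9, -1.3], [-0.5, -1.3], [-0.4, -1.2], [-0.9, -1.4], [-0.1, -1.4], [0.2, -1.1], [-0.7, -1.2]], [[-1.0, 0.2], [-1.4, 0.6], [-1.1, 1.6], [-0.6, 0.8], [-0.2, 1.9], [0.0, 2.4], [-1.0, -0.5], [-0.5, 0.2], [-2.0, -0.3], [-1.6, -0.1]]]
[[ 0.4561  0.0631  0.062 ]
 [ 0.466  -0.0666  0.062 ]
 [ 0.4759 -0.1962  0.062 ]
 [ 0.5209  0.068   0.096 ]
 [ 0.5309 -0.0616  0.096 ]
 [ 0.5408 -0.1912  0.096 ]]
top [ 0.42319976 -0.00526082  1.74656955]
side [ 0.44174155 -0.69247129  0.89855087]
```

Residuals are about 1 px, or roughly 3 mm. First close the gripper and turn the tool to the rail's yaw.

Emit:
play_rows(
  slide=[
    [0,0,0],
    [0,0,0],
    [0,0,0],
  ],
  rotation=[
    [0,0,0.2],
    [0,0,0.2],
    [0,0,0],
  ],
  gripper=255,
  grip_force=30,
)

```text
time: 0.48
tcp_pos: [0.2004, -0.4849, 0.2527]
tool_rot: [-0.001, 0.999, 0.04, -0.0]
force: [-0.2, -0.9, -0.2]
finger_gap: 0.374
gripper_force: 0.0
```

```bash
cat >> h.py <<'E'
def status(target=None):
    s=robot.sense(); q=s["tool_rot"]; M=R.from_quat(np.r_[q[1:],q[0]]).as_matrix()
    p=np.load("rail.npy")
    print("t",round(s["time"],2),"tcp",s["tcp_pos"].round(4),"F",s["force"].round(2),"gap",round(s["finger_gap"],3),"gf",s["gripper_force"],"xax",M[:,0].round(3),"z",M[:,2].round(3),"yawerr deg",np.degrees(p[2]-np.arctan2(M[1,0],M[0,0])).round(2))
    if target is not None: print("to go in units",(M.T@(np.asarray(target)-s["tcp_pos"])/.2).round(4))
E
python3 - <<'E'
from h import *
status(np.r_[rail2w(np.load("rail.npy"),[(-.065,-.13,0)])[0,:2],.2]); print(robot.tip_extent)
E
```

```text
t 0.47 tcp [ 0.2004 -0.4849  0.2527] F [-0.18 -0.89 -0.23] gap 0.374 gf 0.0 xax [ 0.997  0.079 -0.   ] z [-0.     0.001 -1.   ] yawerr deg -0.18
to go in units [ 1.4882 -1.3295  0.2646]
0.022
```

Emit:
play_rows(
  slide=[
    [0.186,-0.166,0],
    [0.186,-0.166,0],
    [0.186,-0.166,0.05],
    [0.186,-0.166,0.05],
    [0.186,-0.166,0.05],
    [0.186,-0.166,0.05],
    [0.186,-0.166,0.05],
    [0.186,-0.166,0],
  ],
  rotation=[
    [0,0,0],
    [0,0,0],
    [0,0,0],
    [0,0,0],
    [0,0,0],
    [0,0,0],
    [0,0,0],
    [0,0,0],
  ],
)

```text
time: 1.48
tcp_pos: [0.4769, -0.1956, 0.2019]
tool_rot: [-0.001, 0.999, 0.04, -0.001]
force: [1.1, -0.3, -0.4]
finger_gap: -0.001
gripper_force: 0.0
```

Emit:
play_rows(
  slide=[
    [0,0,0],
    [0,0,0],
  ],
  rotation=[
    [0,0,0],
    [0,0,0],
  ],
)

```text
time: 1.72
tcp_pos: [0.4762, -0.1974, 0.2031]
tool_rot: [0.0, 0.999, 0.04, -0.0]
force: [0.0, -0.1, 0.4]
finger_gap: -0.0
gripper_force: 0.0
```

```bash
python3 - <<'E'
from h import *
p=np.load("rail.npy")
status(np.r_[rail2w(p,[(-.065,-.13,0)])[0,:2],.09]); print(robot.tip_extent)
P=rail2w(p,[(-.065,y,.062) for y in(.13,0,-.13)]+[(0,y,.099) for y in(.13,0,-.13)])
print(proj("wrist",P).round(1))
im=robot.read_camera("wrist")[:,:,::-1]
cv2.imwrite("pics/w1.png",im)
E
```

```text
t 1.73 tcp [ 0.4762 -0.1974  0.2031] F [ 0.03 -0.1   0.37] gap -0.0 gf 0.0 xax [ 0.997  0.08  -0.001] z [-0.001 -0.    -1.   ] yawerr deg -0.19
to go in units [-4.000e-04 -6.400e-03  5.654e-01]
0.022
[[  4.8 197.9]
 [163.3 198.4]
 [321.5 198.9]
 [-72.9 116.1]
 [124.6 116.9]
 [321.3 117.6]]
```

View pics/w1.png

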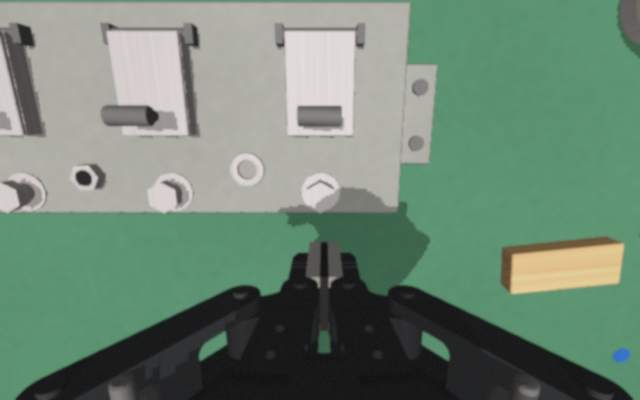

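The wrist view shows the right bolt at about (321,195), the middle bolt at (163,196) and the bars at row 115. Predictions are within 2 px, so I'll descend on the right bolt.

Emit:
play_rows(
  slide=[
    [0.005,-0.006,0.2],
    [0,0,0.2],
    [0,0,0.14],
    [0,0,0],
    [0,0,0],
  ],
  rotation=[
    [0,0,0],
    [0,0,0],
    [0,0,0],
    [0,0,0],
    [0,0,0],
  ],
)

```text
time: 2.4
tcp_pos: [0.4777, -0.1972, 0.0967]
tool_rot: [0.001, 0.999, 0.038, 0.001]
force: [1.1, 0.4, -0.3]
finger_gap: -0.001
gripper_force: 0.0
```

Emit:
play_rows(
  slide=[
    [0,0,0.01],
    [0,0,0.01],
    [0,0,0.01],
    [0,0,0],
  ],
  rotation=[
    [0,0,0],
    [0,0,0],
    [0,0,0],
    [0,0,0],
  ],
)

```text
time: 2.9
tcp_pos: [0.4774, -0.1959, 0.0892]
tool_rot: [-0.0, 0.999, 0.039, -0.0]
force: [-0.1, -0.5, 0.3]
finger_gap: -0.001
gripper_force: 0.0
```

Emit:
play_rows(
  slide=[
    [0,0,0.01],
    [0,0,0.01],
    [0,0,0.005],
    [0,0,0],
  ],
  rotation=[
    [0,0,0],
    [0,0,0],
    [0,0,0],
    [0,0,0],
  ],
)

```text
time: 3.4
tcp_pos: [0.4774, -0.196, 0.0842]
tool_rot: [-0.0, 0.999, 0.039, -0.0]
force: [0.6, 0.4, 0.1]
finger_gap: 0.002
gripper_force: 0.0
```

Emit:
play_rows(
  slide=[
    [0,0,0.005],
    [0,0,0.005],
    [0,0,0],
  ],
  rotation=[
    [0,0,0],
    [0,0,0],
    [0,0,0],
  ],
)

```text
time: 3.78
tcp_pos: [0.4776, -0.1961, 0.0835]
tool_rot: [0.0, 0.999, 0.039, 0.0]
force: [-1.3, 1.8, 5.4]
finger_gap: -0.0
gripper_force: 2.8
```

Emit:
play_rows(
  slide=[
    [0,0,0.005],
    [0,0,0],
    [0,0,0],
  ],
  rotation=[
    [0,0,0],
    [0,0,0],
    [0,0,0],
  ],
)

```text
time: 4.15
tcp_pos: [0.4776, -0.1961, 0.0835]
tool_rot: [0.0, 0.999, 0.039, 0.0]
force: [-4.2, 2.4, 10.0]
finger_gap: -0.0
gripper_force: 4.7
```

Emit:
play_rows(
  slide=[
    [0,0,0.005],
    [0,0,0],
    [0,0,0],
  ],
  rotation=[
    [0,0,0],
    [0,0,0],
    [0,0,0],
  ],
)

```text
time: 4.53
tcp_pos: [0.4776, -0.1961, 0.0834]
tool_rot: [0.0, 0.999, 0.039, 0.001]
force: [-4.6, 2.1, 13.1]
finger_gap: -0.001
gripper_force: 6.7
```

The right bolt is tight: 13 N with no give. Next is the middle bolt.

Emit:
play_rows(
  slide=[
    [0,0,-0.1],
    [0,-0.22,0],
    [0,-0.22,0],
    [0,-0.21,0],
    [0,0,0.06],
    [0,0,0],
    [0,0,0],
  ],
  rotation=[
    [0,0,0],
    [0,0,0],
    [0,0,0],
    [0,0,0],
    [0,0,0],
    [0,0,0],
    [0,0,0],
  ],
)

```text
time: 5.4
tcp_pos: [0.4674, -0.0673, 0.0881]
tool_rot: [0.0, 0.999, 0.038, -0.0]
force: [0.1, 0.8, 0.0]
finger_gap: 0.003
gripper_force: 0.0
```

```bash
python3 - <<'E'
from h import *
p=np.load("rail.npy")
status(np.r_[rail2w(p,[(-.065,0,0)])[0,:2],.085])
E
```

```text
t 5.4 tcp [ 0.4674 -0.0673  0.0881] F [0.14 0.75 0.02] gap 0.003 gf 0.0 xax [ 0.997  0.076 -0.   ] z [-0. -0. -1.] yawerr deg -0.0
to go in units [-0.0065 -0.0044  0.0157]
```

Emit:
play_rows(
  slide=[
    [0,0,0.01],
    [0,0,0.01],
    [0,0,0.01],
    [0,0,0.01],
    [0,0,0],
    [0,0,0],
  ],
  rotation=[
    [0,0,0],
    [0,0,0],
    [0,0,0],
    [0,0,0],
    [0,0,0],
    [0,0,0],
  ],
)

```text
time: 6.15
tcp_pos: [0.4675, -0.0664, 0.0803]
tool_rot: [-0.0, 0.999, 0.039, 0.0]
force: [0.3, 0.2, 1.1]
finger_gap: -0.002
gripper_force: 0.5
```

Emit:
play_rows(
  slide=[
    [0,0,0.005],
    [0,0,0.005],
    [0,0,0],
    [0,0,0],
  ],
  rotation=[
    [0,0,0],
    [0,0,0],
    [0,0,0],
    [0,0,0],
  ],
)

```text
time: 6.65
tcp_pos: [0.4675, -0.0664, 0.0783]
tool_rot: [-0.0, 0.999, 0.039, 0.0]
force: [1.0, -0.1, 1.9]
finger_gap: 0.002
gripper_force: 0.6
```

The middle bolt is sinking. Push on to about 8 mm.

Emit:
play_rows(
  slide=[
    [0,0,0.005],
    [0,0,0.005],
    [0,0,0.005],
    [0,0,0],
    [0,0,0],
  ],
  rotation=[
    [0,0,0],
    [0,0,0],
    [0,0,0],
    [0,0,0],
    [0,0,0],
  ],
)

```text
time: 7.28
tcp_pos: [0.4673, -0.0664, 0.0752]
tool_rot: [-0.0, 0.999, 0.039, -0.0]
force: [0.7, -0.1, 2.2]
finger_gap: 0.003
gripper_force: 0.9
```

Sunk 8 mm. Rise, open the jaws partly, move over the middle bar and look.

Emit:
play_rows(
  slide=[
    [0,0,-0.2],
    [0,0,-0.24],
    [0.16,0,0],
    [0.165,0,0],
    [0,0,0],
    [0,0,0],
  ],
  rotation=[
    [0,0,0],
    [0,0,0],
    [0,0,0],
    [0,0,0],
    [0,0,0],
    [0,0,0],
  ],
  gripper=105,
)

```text
time: 8.02
tcp_pos: [0.5311, -0.0612, 0.1624]
tool_rot: [-0.0, 0.999, 0.039, -0.001]
force: [0.2, 0.2, 0.2]
finger_gap: 0.59
gripper_force: 0.0
```

```bash
python3 - <<'E'
from h import *
p=np.load("rail.npy")
t=np.r_[rail2w(p,[(0.001,0,0)])[0,:2],.093]
status(t)
P=rail2w(p,[(0,-.015,.092),(0,0,.092),(0,.015,.092)])
print(proj("wrist",P).round(1))
cv2.imwrite("pics/w2.png",robot.read_camera("wrist")[:,:,::-1])
E
```

```text
t 8.03 tcp [ 0.5311 -0.0612  0.1624] F [0.18 0.16 0.16] gap 0.59 gf 0.0 xax [ 0.997  0.078 -0.003] z [-0.003  0.001 -1.   ] yawerr deg -0.09
to go in units [0.0046 0.0023 0.347 ]
[[348.  227.5]
 [323.6 227.4]
 [299.2 227.4]]
```

View pics/w2.png

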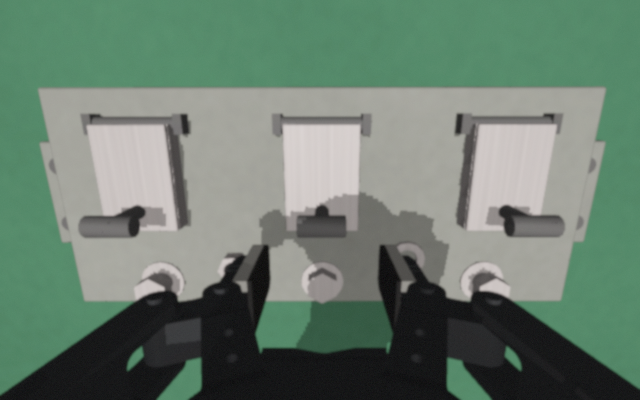

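The bar spans columns 297–347 at row 227, as predicted, and sits centred between the jaws. Descend and grip its ends.

Emit:
play_rows(
  slide=[
    [0.003,0.002,0.15],
    [0,0,0.12],
    [0,0,0.077],
    [0,0,0],
    [0,0,0],
  ],
  rotation=[
    [0,0,0],
    [0,0,0],
    [0,0,0],
    [0,0,0],
    [0,0,0],
  ],
)

```text
time: 8.7
tcp_pos: [0.5333, -0.0619, 0.095]
tool_rot: [0.0, 0.999, 0.039, 0.001]
force: [-0.5, 0.7, -0.2]
finger_gap: 0.59
gripper_force: 0.0
```

Emit:
play_rows(
  slide=[
    [0,0,0],
    [0,0,0],
    [0,0,0],
    [0,0,0],
    [0,0,0],
    [0,0,0],
  ],
  rotation=[
    [0,0,0],
    [0,0,0],
    [0,0,0],
    [0,0,0],
    [0,0,0],
    [0,0,0],
  ],
  gripper=255,
  grip_force=40,
)

```text
time: 9.45
tcp_pos: [0.5335, -0.0595, 0.0959]
tool_rot: [-0.002, 0.999, 0.04, 0.001]
force: [-1.3, 5.3, 4.2]
finger_gap: 0.339
gripper_force: 39.9
```

```bash
python3 - <<'E'
from h import *
status()
# arc: steps of 0.1 rad, bar from hinge (-.060,.046); rail x -> tool x, up -> tool -z
a=np.arange(0,1.11,.1); x=-.06*np.cos(a)+.046*np.sin(a); z=.06*np.sin(a)+.046*np.cos(a)
print(np.c_[np.diff(x),-np.diff(z)].round(4)/.2)
E
```

```text
t 9.45 tcp [ 0.5335 -0.0595  0.0959] F [-1.34  5.33  4.18] gap 0.339 gf 39.86122727394104 xax [0.997 0.079 0.003] z [ 0.002  0.005 -1.   ] yawerr deg -0.16
[[ 0.0245 -0.029 ]
 [ 0.027  -0.026 ]
 [ 0.0295 -0.0235]
 [ 0.032  -0.0205]
 [ 0.0335 -0.017 ]
 [ 0.0355 -0.0135]
 [ 0.0365 -0.01  ]
 [ 0.0375 -0.0065]
 [ 0.0375 -0.0025]
 [ 0.038   0.0015]
 [ 0.0375  0.005 ]]
```

Gripped: the opening is about 29 mm. Lift along the arc.

Emit:
play_rows(
  slide=[
    [0.012,-0.015,-0.015],
    [0.013,0,-0.014],
    [0.027,0,-0.026],
    [0.03,0,-0.024],
    [0,0,0],
    [0,0,0],
  ],
  rotation=[
    [0,0,0],
    [0,0,0],
    [0,0,0],
    [0,0,0],
    [0,0,0],
    [0,0,0],
  ],
)

```text
time: 10.2
tcp_pos: [0.5489, -0.058, 0.1098]
tool_rot: [0.0, 0.999, 0.039, -0.0]
force: [-3.9, -3.1, -0.6]
finger_gap: 0.34
gripper_force: 40.1
```

Emit:
play_rows(
  slide=[
    [0.032,0,-0.021],
    [0.034,0,-0.017],
    [0.035,0,-0.014],
    [0.037,0,-0.01],
    [0.038,0,-0.006],
    [0.038,0,-0.003],
    [0,0,0],
    [0,0,0],
  ],
  rotation=[
    [0,0,0],
    [0,0,0],
    [0,0,0],
    [0,0,0],
    [0,0,0],
    [0,0,0],
    [0,0,0],
    [0,0,0],
  ],
)

```text
time: 11.2
tcp_pos: [0.5918, -0.0546, 0.1241]
tool_rot: [0.0, 0.999, 0.039, 0.0]
force: [-2.9, -3.1, -1.4]
finger_gap: 0.338
gripper_force: 39.7
```

```bash
python3 - <<'E'
from h import *
status()
a=robot.read_camera("side")[:,:,::-1][100:340,180:460]
cv2.imwrite("pics/s2.png",cv2.resize(a,None,fx=2.5,fy=2.5,interpolation=cv2.INTER_CUBIC))
E
```

```text
t 11.2 tcp [ 0.5918 -0.0546  0.1241] F [-2.9  -3.13 -1.44] gap 0.338 gf 39.7146338224411 xax [0.997 0.077 0.001] z [ 0.001 -0.001 -1.   ] yawerr deg -0.06
```

View pics/s2.png

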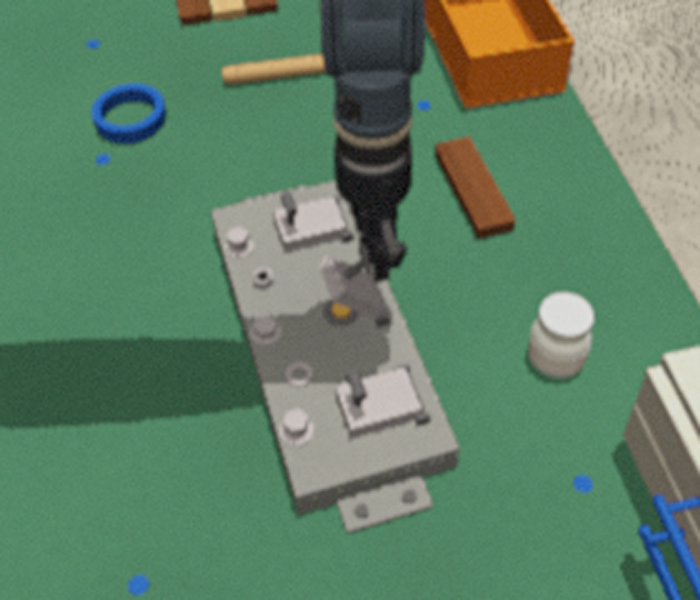

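The middle cap is open, the brass lock nut shows at (340,310), the other caps are shut, and the bar travel (58 mm across, 28 mm up) means about 0.93 rad. Settle, then hand in.

Emit:
play_rows(
  slide=[
    [0,0,0],
    [0,0,0],
    [0,0,0],
    [0,0,0],
  ],
  rotation=[
    [0,0,0],
    [0,0,0],
    [0,0,0],
    [0,0,0],
  ],
)

```text
time: 11.75
tcp_pos: [0.5917, -0.0546, 0.1241]
tool_rot: [0.0, 0.999, 0.039, 0.0]
force: [-2.3, -5.0, -0.6]
finger_gap: 0.341
gripper_force: 39.7
```

```bash
python3 -c "
from h import *
status(); print(robot.finish_job())"
```

```text
t 11.75 tcp [ 0.5917 -0.0546  0.1241] F [-2.33 -4.95 -0.65] gap 0.341 gf 39.709158539772034 xax [0.997 0.077 0.001] z [ 0.001 -0.001 -1.   ] yawerr deg -0.06
the job is handed in; nothing more can be done
None
```

The middle bolt was the loose one (it sank about 8 mm); I handed the job in with its cap held open at about 0.93 rad, the other two caps shut and nothing else seen to have moved, though no verdict came back.

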